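# Lock up the collet chest

## Robot

A 7-joint arm with a two-finger parallel gripper is mounted at the origin on the work surface. World frame = base frame: x ahead of the robot, y to its left, z up, the work surface at z = 0. Lengths are in m, angles in rad, forces in N, time in s.
With the tool pointing down it reaches from about 0.425 to 0.95 m from the base axis. Payload 4.7 kg.
Tool frame: the origin (TCP) lies between the finger pads; the fingertips stand 25 mm ahead of it and the grasp point (between the pads) lies 6 mm ahead of it; z points along the fingers, y is the line along which they close (so a half turn about z gives the same grasp; the last joint's range is limited). The gripper opens to 85 mm and grips with 20 to 120 N. Pads are 22 mm wide; open, the fingers measure 114 mm over their backs; the gripper's body (76 mm by 85 mm) begins 54 mm behind the grasp point. The pads swing forward as they close: fully open they stand 13 mm farther back than shut.
Start: joints at [1.229, 0.469, -0.049, 1.532, 0.024, 1.141, -0.082], TCP at [0.208, -0.642, 0.256] pointing down, gripper open.
Joint ranges: [-2.59, 2.59], [-0.33, 1.99], [-1.39, 1.29], [0.1, 2.45], [-1.04, 4.18], [0.21, 1.99], [-2.66, 2.66]. Speed limits (rad/s): [2.57, 2.57, 3.14, 3.14, 3.14, 3.14, 3.14].

## Interface

Orientations are given as a 3x3 rotation matrix whose columns are the frame's x, y, z axes.
In Python, from rig import * gives the robot as it stands. Calls block until the motion is done:
- movep(position, orientation): joint-space move of the TCP to a pose.
- move_l(position, attitude=None, feed=0.15, until_force=None): straight line of the TCP; attitude=None keeps the orientation; feed is the mean speed in m/s. With until_force (N) it stops when the force on the tool has changed by that much, and returns True; else False.
- move_joints(angles): joint-space move.
- command_gripper(opening, newtons=None): finger opening in m; newtons is the grip in N (None keeps the last); returns when the fingers have stopped.
- sleep(seconds).
- inverse_kinematics(position, orientation): joint angles nearest the present ones, or None.
- sense(): the state.
- camera(name): name is "scene" or "top" or "wrist"; returns (picture, depth): 420x560x3 uint8, red, green, blue; 420x560 float32, m along the optical axis (not along the pixel's ray), 0 where there is no reading.
- camera_params(name): a dict with "K" (3x3 intrinsics, pixels), "position" and "rotation" of the camera in the world; the wrist camera has in their place "tool_from_camera" (4x4, takes a point from camera to tool coordinates, whose origin is the TCP and whose axes are the flange's). Camera axes: x right, y down, z forward; pixel columns grow to the right and rows downward; lengths in m; the calibration is good to about 2 mm. A picture is of the moment at which its call begins: read the wrist's pose just before it. camera_params takes no time and is no camera call.
A pose or a line that the arm cannot do raises Unreachable and nothing moves.
- finish_job(): hands the job in; it is judged then, once.
The state is a dict: "time_s": time; "joint_pos": joint angles; "qd": joint speeds; "joint_efforts": joint torques, N m; "position": TCP position; "tcp_rot": TCP orientation; "wrist_force": force on the tool from outside, world axes, zero at the start; "ft_torque": the same for the moment, N m; "finger_gap": finger opening in m; "gripper_force": force on a finger pad.
Only numpy, scipy, OpenCV 4.12 (cv2) and the standard library are available. Lean on these libraries where they do the work, as an engineer would, in place of code of your own. Each camera call takes 0.05 s, during which the arm holds its last target. There are 200 camera calls.

## Task

Put the collet chest away for the night: press its lid fully shut, then swing the steel hasp forward so that it lies down over the staple on the sloping front, and drop the orange-handled retaining pin from the wooden block through the staple's loop until the handle's shoulder rests on it. Let go of everything, and leave the other things on the bench where they are.

Things in the scene. Friction and masses are not known exactly. Their poses are not given: they have to be found in the camera images.
- chest: red sheet-steel collet chest fixed to the bench, 300 mm wide (y), 252 mm deep (x) at the foot, 160 mm high; origin under its centre. x points level out of its sloping front (to the robot's right, turned up to 0.57 rad away from the robot), y along its width, z up. From the lid's front edge the front slopes down and forward at 55 degrees to the horizontal
- lid (a joint): lid angle, rad: 0 shut, grows as the front edge rises; starts 0.35 to 0.7. Hinged along the back top edge of the chest (the robot's left). Stiff hinge: it stays where it is left; pressing it down 90 mm from the hinge takes a light push (a few N, under 10)
- lid_hinge (a point): fixed point half-way along the lid's hinge line, 152 mm above the bench; axes as the chest's (x level, forward over the lid; y along the hinge; z up). The lid is a flat plate 300 mm (y) by 140 mm (x), 8 mm thick; shut, it is level with its top face 8 mm above this point and its front edge 140 mm ahead of it
- lid_front (a point): middle of the lid's front top edge, on the lid and moving with it
- hasp (a joint): hasp angle, rad: 0 flat on the sloping front (lid shut), the staple through its slot; grows as it swings up and back to a stop at 3.2, where with the lid shut it leans back over the lid 38 degrees past upright; starts near that stop. Free hinge: pushed 20 degrees or more forward of upright (2.53 is upright) it falls onto the front by its own weight; behind upright it may fall back
- hasp_hinge (a point): middle of the hasp's hinge barrel (10 mm thick, 56 mm long) at the middle of the lid's front edge, axis along the edge; moves with the lid. The leaf is a bright steel plate 94 mm long from here, 56 mm wide, 4 mm thick, with a 16 x 40 mm slot across it, centred 52 mm from the hinge, and a lip at its end turned 9 mm up off its outer face
- hasp_end (a point): middle of the leaf's free end, 94 mm from the hinge barrel
- staple_eye (a point): centre of the staple's loop, fixed on the sloping front 52 mm down from the lid's edge. x down the slope (the way the pin goes in, 35 degrees from vertical), y level along the front, z square out of the front. A U of 8 mm round bar standing 40 mm out. Clear opening with the hasp closed: 8 mm either way in y, 13.5 mm either way in z (leaf below, bar above). Hasp barrel: upslope, top at z = -9.5 mm
- pin_mid (a point): half-way along the loose retaining pin (130 mm, about 90 g), on its axis; z from tip to handle. Bright shaft 10 mm in diameter, 70 mm long, bevelled tip; then a round orange handle 22 mm in diameter, 60 mm long, whose lower end is the shoulder that stops on the staple. It starts upright in the block, 40 mm deep with 2 mm play; handle top 150 mm over the bench
- pin_tip (a point): lower end of the pin's shaft, on its axis, 65 mm from pin_mid
- block: wooden block that holds the pin, 150 x 60 x 60 mm, fixed to the bench left or right of the chest; origin under its centre, x along its 150 mm; the pin's hole is at x = +45 mm. Three steel punches, up to 105 mm over the bench, stand in it at 60 mm or more from the pin
- cup_wheel: bystander: diamond cup wheel, 100 mm wide, 38 mm high, lying on the bench; origin under its centre
- collet: bystander: steel collet, 37 mm wide, 80 mm high, standing; origin under its centre
- oil: bystander: white oil bottle, 54 mm wide, 150 mm high, standing; origin under its centre
- bar: bystander: aluminium bar, 16 mm in diameter, 180 mm long, lying
- spanner: bystander: steel spanner, 170 mm long, lying flat
- brush: bystander: bench brush, 180 mm long, lying
Things that resemble listed ones, but are neither listed nor needed, are in the scene too. What is shaped like the part that bears pin_mid but blue is not meant.

How it is judged:
By the outcome, as a careful person would: the job done as asked, in the order asked, and still so for the second after the job is handed in, with the robot touching nothing.
It also fails if it takes over 56 s, if anything falls off the work surface, if the arm or the gripper's body presses on something with over 40 N, if the wrist force passes 120 N, or if a joint passes its speed limit or range.

## Working session

There is one attempt and no reset: what is moved stays moved. The work goes in short steps, each a Python script; the robot and the scene stay as the last script left them, time stands still between calls to the robot, and variables do not carry over. Pictures are saved under pics/ and viewed, at most 11 in all, crops included, and the job is handed in when it is done.

```bash
mkdir -p pics; ls; cat > h.py <<'E'
from rig import *
import numpy as np, cv2
def snap(n,f):
    p,d=camera(n); np.savez(f'pics/{f}.npz',p=p,d=d); cv2.imwrite(f'pics/{f}.png',p[:,:,::-1]); return p,d
E
python3 - <<'E'
from h import *
snap('scene','s0');snap('top','t0')
for n in('scene','top','wrist'):print(n,camera_params(n))
a=cv2.imread('pics/s0.png');b=cv2.imread('pics/t0.png')
s=sense();print(s['time_s'],s['position'],s['tcp_rot'],s['finger_gap'])
E
```

```text
pics
scene {'K': array([[386.63366971,   0.        , 285.09198275],
       [  0.        , 386.63366971, 209.5969278 ],
       [  0.        ,   0.        ,   1.        ]]), 'position': array([ 1.04187171, -0.83055932,  0.81143879]), 'rotation': array([[ 0.87561012,  0.25944288, -0.40742646],
       [ 0.48272546, -0.49940981,  0.71942058],
       [-0.01682422, -0.82660706, -0.56252797]])}
top {'K': array([[523.73301372,   0.        , 283.09057813],
       [  0.        , 523.73301372, 205.54176733],
       [  0.        ,   0.        ,   1.        ]]), 'position': array([0.22784932, 0.05370349, 1.82490907]), 'rotation': array([[ 0.00797973, -0.98274136,  0.18481274],
       [-0.99991524, -0.00974335, -0.00863654],
       [ 0.01028818, -0.18472816, -0.9827358 ]])}
wrist {'K': array([[295.49732091,   0.        , 282.19379904],
       [  0.        , 295.49732091, 210.20959795],
       [  0.        ,   0.        ,   1.        ]]), 'tool_from_camera': array([[-3.55930445e-04, -9.45633233e-01, -3.25234779e-01,
         8.41095146e-02],
       [ 9.99999825e-01, -4.90059379e-04,  3.30487571e-04,
        -7.76854550e-04],
       [-4.71904385e-04, -3.25234605e-01,  9.45633242e-01,
        -1.18115482e-01],
       [ 0.00000000e+00,  0.00000000e+00,  0.00000000e+00,
         1.00000000e+00]])}
0.1 [ 0.20756541 -0.64178437  0.25536905] [[ 9.51466025e-01  3.07753185e-01 -6.17217326e-04]
 [ 3.07753794e-01 -9.51464593e-01  1.65272863e-03]
 [-7.86279318e-05 -1.76246612e-03 -9.99998444e-01]] 0.08546050472666229
```

View pics/s0.png

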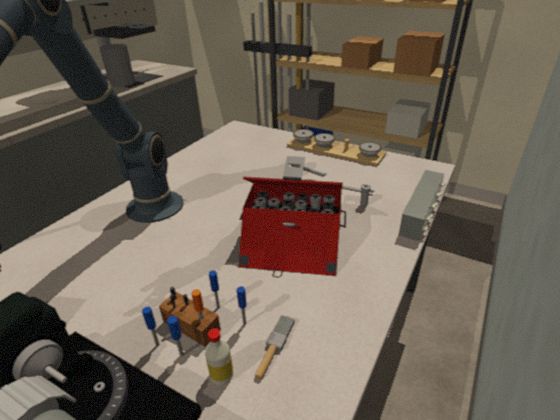

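View pics/t0.png

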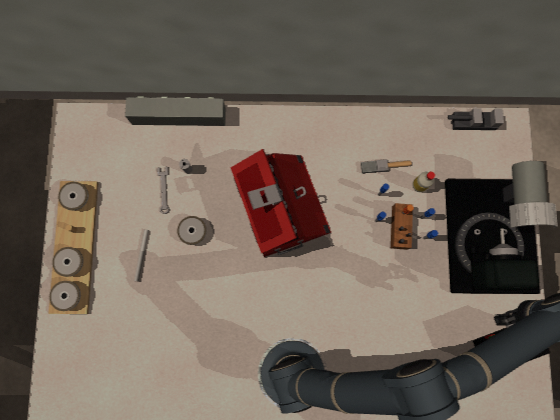

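The top view shows the chest at (280,205). Its lid is the red flap on the left, the hasp is the bright leaf at (264,196), and the staple is at (299,190) on the slope. The block is at (404,228). The orange pin is at (408,209) in the top view and (198,300) in the scene view.

Lookalikes, in top-view pixels:
- **Pin:** blue-handled pins at (384,188), (381,216), (430,213) and (432,235); black punches at (404,230–240); the red oil cap at (432,175).
- **Staple:** the ring at (323,199), low on the front.

I choose the orange pin at (408,209) and the U at (299,190).

```bash
cat >> h.py <<'E'
from scipy.optimize import least_squares
def cloud(n,d,pose=None):
    c=camera_params(n);K=c['K']
    v,u=np.mgrid[:420,:560]
    P=np.stack([(u-K[0,2])/K[0,0]*d,(v-K[1,2])/K[1,1]*d,d],-1)
    if n=='wrist':
        T=c['tool_from_camera'];P=P@T[:3,:3].T+T[:3,3]
        return P@pose[1].T+pose[0]
    return P@c['rotation'].T+c['position']
def hsv(p):return cv2.cvtColor(p,cv2.COLOR_RGB2HSV).astype(int)
def load(f):
    z=np.load(f'pics/{f}.npz');return z['p'],z['d']
E
python3 - <<'E'
from h import *
for n,f in(('top','t0'),('scene','s0')):
    p,d=load(f);W=cloud(n,d);H=hsv(p)
    print(n)
    red=((H[...,0]<6)|(H[...,0]>172))&(H[...,1]>170)&(d>0)&(W[...,2]>.01)&(W[...,2]<.4)
    ori=(H[...,0]>=6)&(H[...,0]<14)&(H[...,1]>190)&(H[...,2]>100)&(W[...,2]>.08)&(W[...,2]<.3)
    blue=(H[...,0]>105)&(H[...,0]<130)&(H[...,1]>170)&(W[...,2]>.02)&(W[...,2]<.3)
    for nm,m in(('ori',ori),('blue',blue)):
        k,l,st,ce=cv2.connectedComponentsWithStats(m.astype(np.uint8))
        for i in range(1,k):
            if st[i,4]>15:
                q=W[l==i];print(nm,st[i],ce[i].round(1),np.median(q,0).round(4),'zmax',np.percentile(q[:,2],95).round(3))
    # normals on red -> clusters
    Ws=np.stack([cv2.GaussianBlur(W[...,i],(5,5),0) for i in range(3)],-1)
    N=np.cross(np.gradient(Ws,axis=1),np.gradient(Ws,axis=0));N/=np.linalg.norm(N,axis=-1,keepdims=True)+1e-12
    N*=np.sign(N[...,2:]+1e-9)
    er=cv2.erode(red.astype(np.uint8),np.ones((5,5)))>0
    front=er&(abs(N[...,2]-.574)<.12)&(N[...,1]<-.3)
    q=W[front];print('front n',len(q))
    for _ in range(4):
        c=q.mean(0);u,s,vt=np.linalg.svd(q-c,full_matrices=False);nn=vt[2]*np.sign(vt[2,2]);q=q[abs((q-c)@nn)<.004]
    print('plane',nn.round(3),'yaw',np.arctan2(nn[1],nn[0]),'c',c.round(4),'rms',s[2]/len(q)**.5,len(q))
    yaw=np.arctan2(nn[1],nn[0]);X=np.array([np.cos(yaw),np.sin(yaw),0]);Y=np.array([-X[1],X[0],0])
    x0=np.median(q@X+q[:,2]/np.tan(np.radians(55)))-.126
    yy=W[red&(abs((W-c)@nn)<.004)]@Y;print('y range',np.percentile(yy,[.3,1,50,99,99.7]).round(4),'x0',x0.round(4))
E
```

```text
top
ori [403 205  10   6  38] [408.2 207.9] [ 0.5416 -0.3701  0.1473] zmax 0.155
blue [381 184   7   9  41] [384. 188.] [ 0.6118 -0.2983  0.1236] zmax 0.134
blue [425 209   9   8  50] [429.2 212.4] [ 0.5301 -0.4464  0.1185] zmax 0.136
blue [378 212   7   8  42] [380.9 215.7] [ 0.5178 -0.2851  0.1246] zmax 0.133
blue [427 231  10   7  48] [432.1 233.9] [ 0.4589 -0.4527  0.1233] zmax 0.132
front n 1183
plane [ 0.289 -0.769  0.57 ] yaw -1.2110764560458982 c [ 0.5919 -0.0217  0.0904] rms 0.0017633240809601426 1112
y range [0.3999 0.4018 0.5394 0.6949 0.6966] x0 0.1659
scene
ori [193 295   7  17  57] [195.5 303.3] [ 0.5438 -0.3875  0.1195] zmax 0.147
blue [210 272   8  19  98] [213.3 280.6] [ 0.5265 -0.2995  0.1108] zmax 0.131
blue [238 287   7  21 102] [241.1 296.7] [ 0.6203 -0.3129  0.1103] zmax 0.13
blue [143 308  12  21 129] [148.5 317.6] [ 0.468  -0.4659  0.1129] zmax 0.13
blue [168 316  12  24 163] [173.7 326.8] [ 0.54   -0.4601  0.115 ] zmax 0.13
front n 2484
plane [ 0.286 -0.744  0.604] yaw -1.2043902873939154 c [ 0.6054 -0.0259  0.0791] rms 0.0015185769002018586 1428
y range [0.4009 0.4035 0.5512 0.6904 0.6926] x0 0.1705
```

```bash
python3 - <<'E'
import cv2,numpy as np
a=cv2.imread('pics/t0.png')[140:260,220:340];b=cv2.imread('pics/s0.png')[255:395,130:300]
cv2.imwrite('pics/c0.png',np.hstack([cv2.resize(a,(400,400),interpolation=2),cv2.resize(b,(400,400),interpolation=2)]))
E
```

```text
(no output)
```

View pics/c0.png

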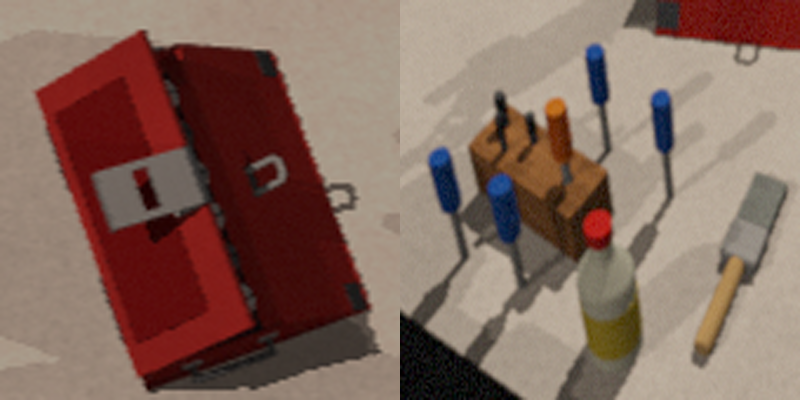

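The crop confirms the orange-handled pin at the near end of the wooden block; the blue ones stand on the bench. It also shows the U staple on the front, and the hasp leaf over the lid. Next I check reachability, then press the lid.

```bash
cat >> h.py <<'E'
yaw=-1.208; C0=np.array([.571,.037,0.])
X=np.array([np.cos(yaw),np.sin(yaw),0]);Y=np.array([-X[1],X[0],0]);Z=np.array([0,0,1.])
def cw(x,y,z): return C0+X*x+Y*y+Z*z
def rot(z,y): z=z/np.linalg.norm(z);y=y-z*(y@z);y/=np.linalg.norm(y);return np.stack([np.cross(y,z),y,z],1)
c55,s55=np.cos(np.radians(55)),np.sin(np.radians(55))
DS=X*c55-Z*s55; OUT=X*s55+Z*c55
EYE=cw(.059,0,.128)
PIN=np.array([.542,-.378,0])
E
python3 - <<'E'
from h import *
for s in(1,-1):
    print(s)
    for n,p,R in(('press',cw(-.031,-.095,.2),rot(-Z,s*Y)),('pressfar',cw(-.031,.095,.2),rot(-Z,s*Y)),
      ('hasp0',cw(-.09,0,.225),rot(-Z,s*Y)),('hasp1',cw(.07,0,.225),rot(-Z,s*Y)),
      ('pin',PIN+Z*.146,rot(-Z,s*np.array([1,0,0.]))),('pinY',PIN+Z*.146,rot(-Z,s*Y)),
      ('ins0',EYE-DS*.15,rot(DS,s*Y)),('ins1',EYE-DS*.06,rot(DS,s*Y)),('ins1z',EYE-DS*.06,rot(DS,s*OUT)),('insup',EYE-DS*.06,rot(DS*.9-Z*.3,s*Y))):
        q=inverse_kinematics(p,R);print(n,p.round(3),None if q is None else np.round(q,2))
E
```

```text
1
press [0.471 0.032 0.2  ] [ 0.6   0.33 -0.9   2.02  0.32  0.93 -0.11]
pressfar [0.649 0.1   0.2  ] [ 0.3   0.61 -0.77  1.61  0.46  1.11 -0.22]
hasp0 [0.539 0.121 0.225] [ 0.49  0.51 -1.06  1.82  0.49  1.11 -0.38]
hasp1 [ 0.596 -0.028  0.225] [ 0.51  0.47 -0.72  1.73  0.35  1.07  0.04]
pin [ 0.542 -0.378  0.146] [ 0.81  0.58 -0.39  1.66  0.26  0.95  0.33]
pinY [ 0.542 -0.378  0.146] [ 0.86  0.59 -0.46  1.65  0.3   0.96  0.66]
ins0 [0.561 0.062 0.251] [ 0.34  0.56 -1.11  1.86  1.05  1.49 -0.77]
ins1 [0.58  0.014 0.177] [ 0.26  0.57 -0.86  1.93  1.1   1.27 -0.78]
ins1z [0.58  0.014 0.177] [ 0.27  0.57 -0.86  1.93  1.1   1.28 -2.35]
insup [0.58  0.014 0.177] [ 0.3   0.52 -0.82  1.9   0.95  1.15 -0.63]
-1
press [0.471 0.032 0.2  ] [-1.06  0.35  1.13  2.1  -0.4   0.92 -2.49]
pressfar [0.649 0.1   0.2  ] [-0.91  0.73  1.11  1.68 -0.71  1.18 -2.39]
hasp0 [0.539 0.121 0.225] [-1.11  0.49  1.12  1.91 -0.51  1.07 -2.56]
hasp1 [ 0.596 -0.028  0.225] [-0.78  0.59  1.12  1.8  -0.58  1.13 -2.25]
pin [ 0.542 -0.378  0.146] [ 0.38  0.56  0.24  1.69 -0.16  0.92 -2.46]
pinY [ 0.542 -0.378  0.146] [ 0.43  0.55  0.16  1.68 -0.11  0.92 -2.14]
ins0 [0.561 0.062 0.251] [ 0.37  0.6  -1.18  1.86  1.08  1.53  2.35]
ins1 [0.58  0.014 0.177] [ 0.44  0.74 -1.18  1.92  1.24  1.5   2.28]
ins1z [0.58  0.014 0.177] [ 0.23  0.55 -0.81  1.93  1.08  1.25  0.81]
insup [0.58  0.014 0.177] [ 0.51  0.7  -1.18  1.89  1.13  1.37  2.39]
```

```bash
python3 - <<'E'
from h import *
RY=rot(-Z,Y)
s=sense();move_l(s['position']+Z*.2,feed=.3)
movep(PIN+Z*.33,rot(-Z,np.array([1,0,0.])))
s=sense();np.savez('pics/wp_pose.npz',p=s['position'],R=s['tcp_rot']);snap('wrist','wp')
command_gripper(0,40)
movep(cw(-.031,-.095,.36),RY)
print(move_l(cw(-.031,-.095,.215),feed=.08,until_force=25))
print(sense()['position'],sense()['wrist_force'])
print(move_l(cw(-.031,-.095,.172),feed=.03,until_force=22))
s=sense();print(s['position'],s['wrist_force'],s['time_s'])
move_l(cw(-.031,-.095,.36),feed=.2)
movep(cw(-.08,0,.36),RY)
s=sense();np.savez('pics/w1_pose.npz',p=s['position'],R=s['tcp_rot']);snap('wrist','w1')
print(sense()['time_s'])
a=cv2.imread('pics/wp.png');b=cv2.imread('pics/w1.png');cv2.imwrite('pics/c1.png',cv2.resize(np.vstack([a,b]),(450,600) if 0 else (400,600)))
cv2.imwrite('pics/c1.png',cv2.resize(np.hstack([a,b]),(800,300),interpolation=cv2.INTER_AREA))
E
```

```text
False
[0.47076643 0.03256371 0.21483301] [ 0.31529723 -0.34528747  1.53610791]
True
[0.47165702 0.03221931 0.18504491] [-1.71307847 -0.64048303  7.31738539] 7.85
9.4333
```

View pics/c1.png

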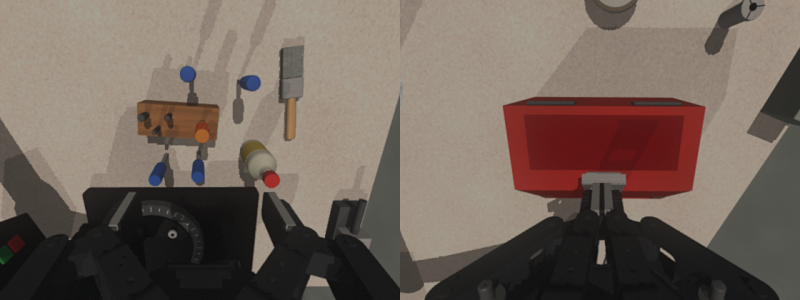

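The left half shows the pin upright in the block at full-image pixel (283,183). The right half shows the lid looking level and shut, with the hasp at the fingers. The press ended with the fingertip at z = 0.160, which is the height of the shut lid. Now the hasp swing, then a look at the staple.

```bash
python3 - <<'E'
from h import *
RY=rot(-Z,Y)
def wl(f):
    z=np.load(f'pics/{f}_pose.npz');p,d=load(f);return p,d,cloud('wrist',d,(z['p'],z['R']))
p,d,W=wl('wp');H=hsv(p)
ori=(H[...,0]>=5)&(H[...,0]<15)&(H[...,1]>190)&(H[...,2]>120)&(W[...,2]>.08)&(W[...,2]<.2)
m=ori&(W[...,2]>.143);q=W[m];print('pin top',m.sum(),q.mean(0),((q.max(0)+q.min(0))/2),np.ptp(q,axis=0))
p,d,W=wl('w1');H=hsv(p)
red=((H[...,0]<6)|(H[...,0]>172))&(H[...,1]>150)&(abs(W[...,2]-.155)<.02)
q=W[red];A=np.c_[q[:,:2]-C0[:2],np.ones(len(q))];k=np.linalg.lstsq(A,q[:,2],rcond=None)[0]
print('lid slope',k,'in chest', k[0]*X[0]+k[1]*X[1], k[0]*Y[0]+k[1]*Y[1])
q=q[abs(A[:len(q)]@k-q[:,2])<.004];r=cv2.minAreaRect(((q[:,:2]-C0[:2])*1000).astype(np.float32));print(r)
xy=(q-C0)@np.stack([X,Y],1);print('lid x',np.percentile(xy[:,0],[.2,99.8]),'y',np.percentile(xy[:,1],[.2,99.8]))
move_l(cw(-.105,0,.36));move_l(cw(-.105,0,.225),feed=.2,until_force=15)
print(move_l(cw(.07,0,.225),feed=.12,until_force=25));print(sense()['wrist_force'])
move_l(cw(.07,0,.40),feed=.25)
move_l(cw(.19,0,.36),feed=.25)
s=sense();np.savez('pics/w2_pose.npz',p=s['position'],R=s['tcp_rot']);snap('wrist','w2');print(s['time_s'])
E
```

```text
pin top 1 [ 0.54937232 -0.36842582  0.14318671] [ 0.54937232 -0.36842582  0.14318671] [0. 0. 0.]
lid slope [-0.00236618  0.00404449  0.16049909] in chest -0.004620962291412357 -0.0007768162248393297
((-17.824989318847656, 52.89006805419922), (299.21868896484375, 140.66404724121094), 20.5844783782959)
lid x [-0.12606741  0.01384794] y [-0.14637693  0.15087332]
True
[0.17220565 3.59881459 3.78045941]
12.9333
```

View pics/w2.png

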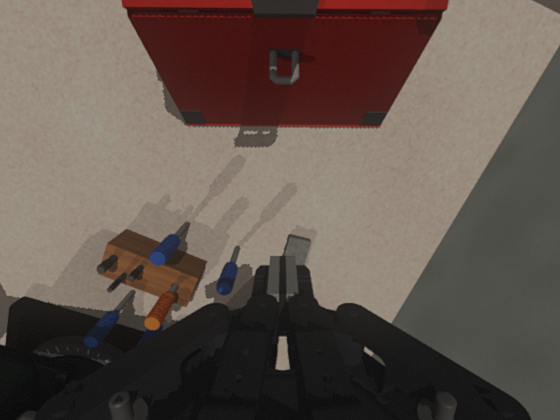

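The hasp leaf is not down: the staple at (284,67) stands clear, and the leaf is probably still at (285,5). The sweep was stopped early by its force trigger. I check where the leaf is.

```bash
sed -i 's/^yaw=.*/yaw=-1.2105; C0=np.array([.573,.038,0.])/' h.py
cat >> h.py <<'E'
def wl(f):
    z=np.load(f'pics/{f}_pose.npz');p,d=load(f);return p,d,cloud('wrist',d,(z['p'],z['R']))
def wsnap(f):
    s=sense();np.savez(f'pics/{f}_pose.npz',p=s['position'],R=s['tcp_rot']);snap('wrist',f)
B=np.stack([X,Y,Z],1)
E
python3 - <<'E'
from h import *
p,d,W=wl('wp');H=hsv(p)
ori=(H[...,0]>=5)&(H[...,0]<15)&(H[...,1]>190)&(H[...,2]>120)&(W[...,2]>.08)&(W[...,2]<.2)
q=W[ori];print(len(q),np.percentile(q[:,2],[5,50,80,90,95,99]))
for t in(.130,.134,.138):
    m=q[q[:,2]>t];print(t,len(m),m.mean(0),(m.max(0)+m.min(0))/2,np.ptp(m,axis=0))
p,d,W=wl('w2');H=hsv(p);L=(W-C0)@B
st=(H[...,1]<110)&(L[...,2]>.1)&(abs(L[...,1])<.04)&(L[...,0]>.03)&(L[...,0]<.1)
q=L[st];print('staple',len(q),np.median(q,0),np.ptp(q,axis=0),'y mid',(np.percentile(q[:,1],2)+np.percentile(q[:,1],98))/2)
q2=q-[.014,0,.16];u=q2@[c55,0,-s55];v=q2@[s55,0,c55];print('u',np.percentile(u,[5,50,95]),'v',np.percentile(v,[2,50,98]))
movep(cw(.06,0,.38),rot(-Z,Y));wsnap('w3')
p,d,W=wl('w3');H=hsv(p);L=(W-C0)@B
m=(H[...,1]<90)&(L[...,2]>.155)&(L[...,2]<.27)&(abs(L[...,1])<.04)&(abs(L[...,0]+.02)<.1)
q=L[m];print('leaf',len(q),np.percentile(q,[2,50,98],axis=0).round(4),sense()['time_s'])
E
```

```text
4 [0.10447894 0.12556547 0.13632842 0.13975422 0.14146712 0.14283744]
0.13 2 [ 0.54951745 -0.36866751  0.13747036] [ 0.54951745 -0.36866751  0.13747036] [0.00027813 0.00048616 0.01141932]
0.134 1 [ 0.54937839 -0.36842443  0.14318002] [ 0.54937839 -0.36842443  0.14318002] [0. 0. 0.]
0.138 1 [ 0.54937839 -0.36842443  0.14318002] [ 0.54937839 -0.36842443  0.14318002] [0. 0. 0.]
staple 748 [0.05690181 0.00022948 0.13121119] [0.0364739  0.03387714 0.04340991] y mid -0.00021315239217458218
u [0.04640827 0.04853765 0.05450527] v [0.00073636 0.01843801 0.04072825]
leaf 2475 [[-0.0187 -0.0267  0.1622]
 [ 0.0036  0.0003  0.1651]
 [ 0.0151  0.027   0.2577]] 13.625
```

View pics/w3.png

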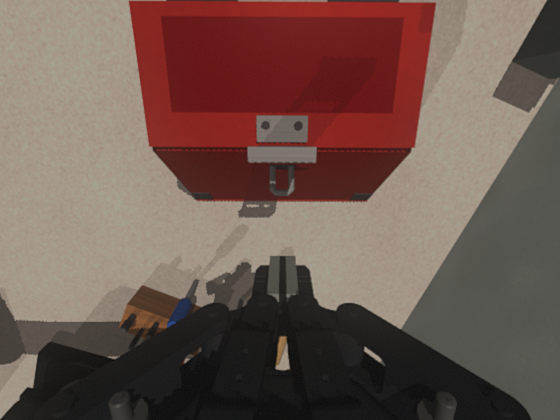

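The leaf is now roughly upright, edge-on at (282,155), with its end at z ≈ 0.258. The plate at (282,128) is the hinge mount. Staple position agrees with my chest frame. I push again, gently, from behind.

```bash
python3 - <<'E'
from h import *
R=rot(-Z,Y)
movep(cw(-.06,0,.38),R);print(move_l(cw(-.06,0,.238),feed=.2,until_force=15))
print(move_l(cw(.08,0,.238),feed=.06,until_force=30))
s=sense();print((s['position']-C0)@B,s['wrist_force'])
move_l(s['position']+Z*.14,feed=.25)
movep(cw(.1,0,.38),R);wsnap('w4')
p,d,W=wl('w4');H=hsv(p);L=(W-C0)@B
m=(H[...,1]<90)&(L[...,2]>.09)&(L[...,2]<.27)&(abs(L[...,1])<.04)&(abs(L[...,0]-.02)<.1)
q=L[m];print('leaf',len(q),np.percentile(q,[2,50,98],axis=0).round(4),sense()['time_s'])
E
```

```text
False
False
[7.97296427e-02 3.32839912e-05 2.38041982e-01] [ 0.03026449 -0.07940401  0.95121525]
leaf 4097 [[-0.0189 -0.0266  0.0921]
 [ 0.021   0.0005  0.1617]
 [ 0.0746  0.0268  0.1681]] 18.525
```

View pics/w4.png

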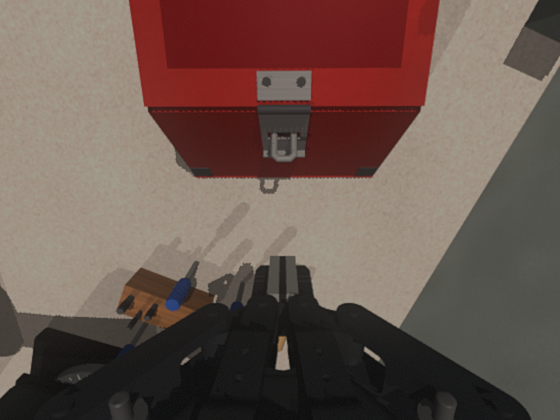

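The leaf lies flat on the front with the staple standing through it at (284,147). Now the pin, which I locate from the earlier wrist view and the top and scene views.

```bash
python3 - <<'E'
from h import *
p,d,W=wl('wp');H=hsv(p)
print(H[183,283],W[183,283])
m=(H[...,0]>=4)&(H[...,0]<14)&(H[...,1]>170)&(H[...,2]>80)
k,l,st,ce=cv2.connectedComponentsWithStats(m.astype(np.uint8));i=l[183,283]
print(i,[ (st[j],ce[j].round(1)) for j in range(1,k) if st[j,4]>30])
q=W[l==i];print(np.percentile(q,[5,50,95],axis=0))
ys,xs=np.where((l==i));
z=np.load('pics/wp_pose.npz')
# rays onto z=.15
T=camera_params('wrist');K=T['K'];M=T['tool_from_camera']
o=z['R']@M[:3,3]+z['p'];r=np.c_[(xs-K[0,2])/K[0,0],(ys-K[1,2])/K[1,1],np.ones(len(xs))]@(z['R']@M[:3,:3]).T
P=o+r*((.15-o[2])/r[:,2])[:,None];print('cam',o)
print(np.percentile(P,[0,2,50,98,100],axis=0)[:,:2])
cv2.imwrite('pics/c2.png',cv2.resize(cv2.imread('pics/wp.png')[140:230,230:340],(550,450),interpolation=2))
E
```

```text
[ 13 184 161] [ 0.54196194 -0.36908715  0.14919134]
1 [(array([272, 170,  22,  30, 474], dtype=int32), array([282.6, 185. ]))]
[[ 0.53250623 -0.38381424  0.10775654]
 [ 0.54191075 -0.37183071  0.14930039]
 [ 0.55028746 -0.36585351  0.15103492]]
cam [ 0.54166703 -0.2956375   0.44834497]
[[ 0.53047468 -0.38619005]
 [ 0.53199679 -0.38508025]
 [ 0.54191076 -0.37154813]
 [ 0.55130335 -0.35679463]
 [ 0.55237179 -0.35528549]]
```

View pics/c2.png

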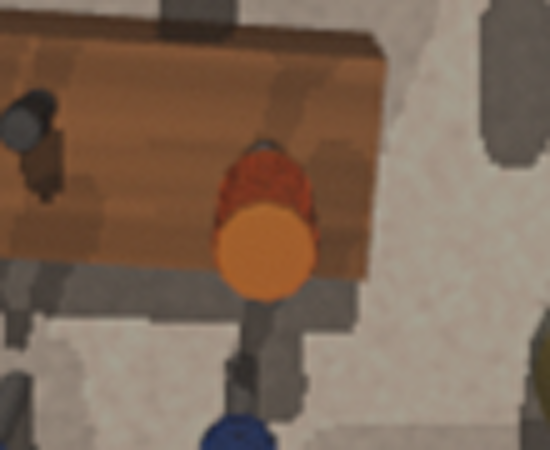

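The crop shows the orange top disc centred at full-image pixel (283,190), which puts the pin axis at (0.5414, -0.3752). I grasp it.

```bash
sed -i 's/^PIN=.*/PIN=np.array([.5414,-.3752,0])/' h.py; python3 - <<'E'
from h import *
RX=rot(-Z,np.array([1,0,0.]))
command_gripper(.06,60)
movep(PIN+Z*.26,RX)
print(move_l(PIN+Z*.144,feed=.12,until_force=12))
command_gripper(0,60);s=sense();print(s['finger_gap'],s['wrist_force'],s['gripper_force'])
move_l(PIN+Z*.36,feed=.2)
T=EYE+OUT*.0045
movep(T-DS*.23,rot(DS,Y))
move_l(T-DS*(.124+.025),feed=.12)
s=sense();print(s['finger_gap'],s['wrist_force'],((s['position']-EYE)@np.stack([DS,Y,OUT],1)).round(4),s['time_s'])
wsnap('w5');snap('scene','s5');snap('top','t5')
a=cv2.imread('pics/w5.png');b=cv2.imread('pics/s5.png')[150:270,210:370];c=cv2.imread('pics/t5.png')[150:240,230:350]
f=lambda i,w:cv2.resize(i,(w,300),interpolation=2)
cv2.imwrite('pics/c5.png',np.vstack([np.hstack([f(a,400),f(b,400)]),np.hstack([f(c,400),f(a[100:310,140:420],400)])]))
E
```

```text
False
0.02072376602316715 [-0.87368413 -0.67080786  2.34651139] 58.502182960510254
0.02017414467827243 [-0.32880431  0.65644868 -0.20797923] [-0.1496  0.0004  0.0042] 25.7833
```

View pics/c5.png

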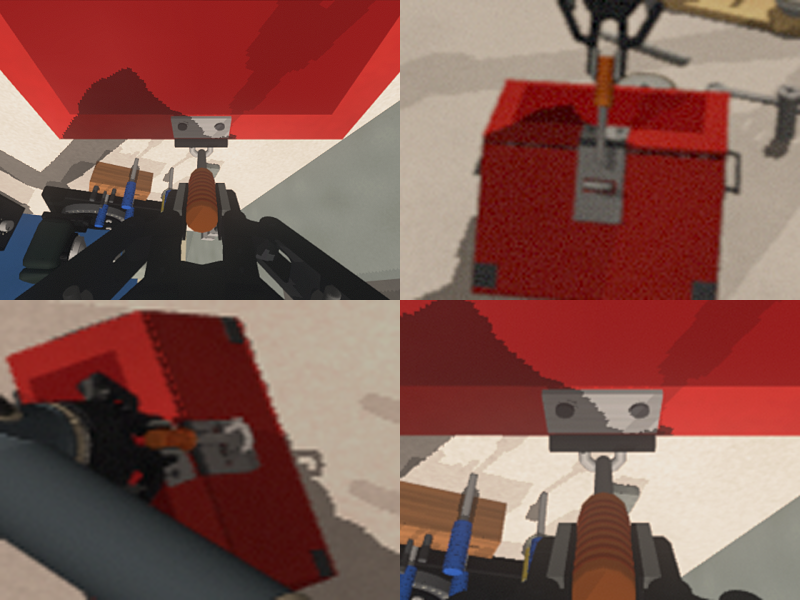

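The pin is held straight, with its tip just short of the staple loop and centred in it in the wrist view (loop at (604,460), tip at (603,460)). Insert it with a force check.

```bash
python3 - <<'E'
from h import *
T=EYE+OUT*.0045
F=np.stack([DS,Y,OUT],1)
r=move_l(T-DS*.050,feed=.035,until_force=8)
s=sense();print(r,((s['position']-EYE)@F).round(4),(s['wrist_force']@F).round(2),s['finger_gap'],s['time_s'])
wsnap('w6');snap('scene','s6')
a=cv2.imread('pics/w6.png')[60:270,140:420];b=cv2.imread('pics/s6.png')[150:270,210:370]
cv2.imwrite('pics/c6.png',np.hstack([cv2.resize(i,(400,300),interpolation=2) for i in(a,b)]))
E
```

```text
True [-0.0585  0.0001  0.0042] [-4.01 -0.55  0.48] 0.02058779387898736 28.2167
```

View pics/c6.png

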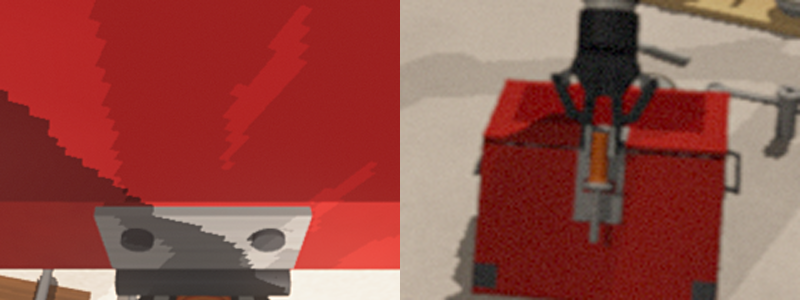

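The pin stopped at -58.5 mm, within half a millimetre of the predicted seating depth, and its shaft shows below the staple in the scene view. Release, withdraw and check.

```bash
python3 - <<'E'
from h import *
T=EYE+OUT*.0045
command_gripper(.06)
move_l(T-DS*.2,feed=.12)
movep(np.array([.45,-.35,.45]),rot(-Z,np.array([1,0,0.])))
snap('scene','s7');snap('top','t7')
p,d=load('t7');L=(cloud('top',d)-C0)@B;H=hsv(p)
m=((H[...,0]<6)|(H[...,0]>172))&(H[...,1]>150)&(abs(L[...,2]-.16)<.03)&(L[...,0]<.005)&(L[...,0]>-.12)&(abs(L[...,1])<.14)
q=L[m];k=np.linalg.lstsq(np.c_[q[:,:2],np.ones(len(q))],q[:,2],rcond=None)[0];print('lid',len(q),k,sense()['time_s'])
a=cv2.imread('pics/s7.png')[150:285,200:380];b=cv2.imread('pics/t7.png')
cv2.imwrite('pics/c7.png',np.hstack([cv2.resize(i,(400,300),interpolation=2) for i in(a,b)]))
E
```

```text
lid 3120 [-0.00720897  0.00065059  0.1600208 ] 31.9417
```

View pics/c7.png

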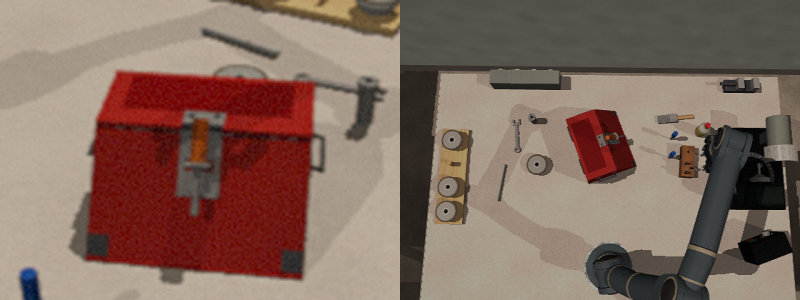

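The pin is seated through the staple at (197,150), the hasp lies flat, and the lid is level at z = 0.160. The bystanders in view have not moved. Handing in.

```bash
python3 -c "
from rig import *
print(finish_job())"
```

```text
the job is handed in; nothing more can be done
None
```

The job is handed in at about 32 s: in the last pictures the lid is shut, the hasp lies over the staple, the orange pin is seated in it, the gripper is clear, and the bystanders in view are unmoved; no score came back.

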